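Lock the swing-out bottle holder's keyed disc

TASK

Lock the swing-out bottle holder on the bar cart: with a fingertip push the black stud round so that the steel disc turns, either way, until the notch in its rim stands over the brass pin, then press the disc straight down until it is fully home on the pin. Only push and press: do not pinch the stud or pull the disc up. Leave everything else on the cart standing where it is, and finish with the hand clear.

Things in the scene. Friction and masses are not known exactly. Their poses are not given: they have to be found in the camera images.
- holder: the fixed bottle holder: a dark round pivot drum (foot 116 mm across, 8 mm high; body 92 mm across, top 40 mm above the tray) with a flat steel arm (30 mm wide, top 40 mm above the tray) running out along its own +x to an empty bottle ring (outer diameter 102 mm, bar 10 mm thick, ring centre 165 mm from the pivot, 33 mm up). Origin: on the pivot axis at the tray; z up. It does not move.
- pin_tip (a point): top of the round brass pin, 10 mm thick with its last 2.5 mm tapered to 6 mm, that stands upright on the arm 50 mm from the pivot axis; its top is 50.5 mm above the tray. A red mark on the arm lies just outside it. With the disc raised the pin's top is 1.5 mm below the disc's underside; half of the pin shows outside the rim
- disc (a joint): turn of the keyed disc about the vertical pivot axis, rad, positive anticlockwise seen from above. 0 (or plus or minus 2 pi) = notch exactly over the pin; the notch stands at this angle from the holder's +x. Stops at -6.6 and 6.6. It starts between 0.8 and 5.48. It turns with light friction (about 0.06 N m, some 2 N at the stud) and stays where it is left. About 2.5 mm of play either side at the pin; the pin's tapered tip pulls it in, when pressed, from some 4 mm off.
- hub (a joint): height of the disc on its post, m, positive downwards: 0 = raised as found, 0.010 = fully home; it can also be pulled up to -0.015. A stiff sliding fit: about 6 N moves it, and it stays where it is left. Out of line with the pin, the disc meets the pin and stays up at about 0.002; a hard press only springs it some 3 mm further, and it comes back.
- hub_top (a point): centre of the top of the brass hub with a black cap, 28 mm across, in the middle of the disc on the pivot axis; 4 mm above the disc's middle face, 65 mm above the tray when raised, 55 mm when home. The hub does not turn; it and the disc go down together, so a press on the hub or anywhere on the disc's face seats it.
- notch (a point): middle of the notch's mouth at the disc's rim, 50 mm from the pivot axis, at the rim's top face (60 mm above the tray when raised). The notch is open outwards, 16 mm wide at the rim and 8 mm deep; a red mark on the disc points to it. The disc is steel, 100 mm across and 8 mm thick (9 mm within 42 mm of the axis).
- stud_top (a point): centre of the top of the black upright stud fixed on the disc, opposite the notch, 34 mm from the pivot axis: 10 mm thick, standing 22 mm above the disc (top 83 mm above the tray when raised). It is what the fingertip pushes sideways.
- bowls: bystander: stack of three nested clear glass bowls, outer bowl 150 mm across and 60 mm high, stack 68 mm high. Origin: centre of its underside
- shaker_lid: bystander: chrome shaker lid standing on its open end, 76 mm across, 66 mm high. Origin: centre of its underside
- jigger: bystander: steel double-cone jigger, 44 mm across at the foot, 85 mm high; stands beside the holder. Origin: centre of its underside
- bitters: bystander: small amber bottle, 42 mm across, 105 mm high; stands beside the holder. Origin: centre of its underside
- spoon_rest: bystander: bamboo spoon rest, a flat bar 180 x 70 mm with low edges, 17 mm high. Origin: centre of its underside
- coasters: bystander: stack of round coasters, 94 mm across, 30 mm high. Origin: centre of its underside

How it is judged (in metres and radians):
On the way, in this order (a step that is already met when the one before it is completed fails the run):
1. the notch is brought over the pin (horizontal distance between notch and pin_tip below 0.005 m).
2. the disc is pressed home (value of joint hub above 0.0085 m and horizontal distance between notch and pin_tip below 0.005 m), for 0.1 s.
At the end, for the whole second after the job is handed in: The disc is down on its post by more than 8.5 of its 10 mm with the notch within 5 mm (in plan) of the pin, and at rest; every bystander stands within 15 mm of where it was and upright (all of step 2 and velocity of joint disc between -0.05 and 0.05 rad/s and distance of each of bowls, shaker_lid, jigger, bitters, spoon_rest, coasters from where it was at the start of the episode below 0.015 m and angle between each of bowls, shaker_lid, jigger, bitters, spoon_rest, coasters's own z axis and vertical below 0.2 rad); the robot touches nothing.
It fails at once if the disc is pulled up more than 4 mm (value of joint hub below -0.004 m).
It fails at once if the stud is pinched between the fingers (horizontal distance between the grasp point and stud_top below 0.009 m and z of the grasp point in the frame of stud_top below 0.013 m and contact force between the fingers and disc above 0.5 N).
It fails at once if a bystander is shifted more than 15 mm, lifted or tipped (distance of any of bowls, shaker_lid, jigger, bitters, spoon_rest, coasters from where it was at the start of the episode above 0.015 m or angle between any of bowls, shaker_lid, jigger, bitters, spoon_rest, coasters's own z axis and vertical above 0.2 rad).
It also fails if it takes over 48 s, if anything falls off the work surface, if the arm or the gripper's body presses on something with over 40 N, if the wrist force passes 120 N, or if a joint passes its speed limit or range.

ROBOT

A 6-joint arm with a two-finger parallel gripper is mounted at the origin on the work surface. World frame = base frame: x ahead of the robot, y to its left, z up, the work surface at z = 0. Lengths are in m, angles in degrees, forces in N, time in s.
With the tool pointing down it reaches from about 0.375 to 0.9 m from the base axis. Payload 3.1 kg.
Tool frame: the origin (TCP) lies on the centre line of the jaws, within the pads' length; the fingertips stand 8 mm ahead of it and the grasp point (between the pads) lies 11 mm behind it (bot.tip_extent is the distance from the TCP to the fingertips, in m); z points along the fingers, y is the line along which they close (so a half turn about z gives the same grasp; the last joint's range is limited). The gripper opens to 87 mm and grips with 3 to 60 N. Pads are 19 mm wide; open, the fingers measure 117 mm over their backs; the gripper's body (75 mm by 190 mm) begins 51 mm behind the grasp point.
Start: joints at [54.23, 30.224, 82.088, -0, 67.689, -10.227], TCP at [0.269, 0.564, 0.231] pointing down, gripper open.
Joint ranges: [-176.69, 176.69], [-43.24, 126.21], [12.49, 139.97], [-82, 262], [0, 151.66], [-163.58, 163.58]. Speed limits (degrees/s): [159.86, 159.86, 180, 180, 180, 180].

INTERFACE

Orientations are given as a 3x3 rotation matrix whose columns are the frame's x, y, z axes.
In Python, from rig import bot, vision, workorder gives the robot as it stands.
- The arm moves only by the shell command python3 -m handwheel 'ROWS'. ROWS is JSON, a list of rows, each an object with "delta_rot": the turn, a rotation vector about the tool's x, y, z in rad, a list of three; "xyz": the shift along the tool's x, y, z in mm, a list of three; "hand": the closure, from -1 (fully open) to 1 (shut). A call has exactly 5 rows; each row is the pose to reach, as a shift and turn from the pose commanded when the call began, along the tool's axes at that moment; what a row does not reach only later rows make up. A row lasts 1/8 s, in which the tool goes at most 62.5 mm and 10.7 degrees, less where a joint would pass 70% of its speed; a pose out of reach is approached as far as the arm can. A call with a gripper value outside its range is refused whole. The fingers move at their own pace and stop on an object; the grip force is fixed at half the most. Time passes only in rows, so rows that repeat a pose let the fingers close, or fill a call up. It gives the time, the measured TCP pose, the force, the opening and the grip force at its end, in the units of the state.
- bot.read_state(): the state, without advancing time (a new reading comes with each control period).
- vision.capture(name): name is "scene" or "top" or "wrist"; returns the picture (480x640x3 uint8, red, green, blue); there is no depth.
- vision.camera_model(name): a dict with "camera_matrix" (3x3 intrinsics, pixels), "camera_from_world" (4x4, takes a point from world to camera coordinates). Camera axes: x right, y up, looking along -z (the intrinsics and any distortion apply to the point x, -y, -z); pixel columns grow to the right and rows downward; lengths in m; the calibration is good to about 2 mm. A picture is of the moment at which its call begins: read the wrist's pose just before it. camera_model takes no time and is no camera call; for the wrist camera it gives the pose at the moment of the call.
- workorder.hand_in(): hands the job in; it is judged then, once.
The state is a dict: "time_s": time; "joint_positions": joint angles; "qvel": joint speeds; "tau": joint torques, N m; "position": TCP position; "tcp_rot": TCP orientation; "force": force on the tool from outside, world axes, zero at the start; "moment": the same for the moment, N m; "opening": opening from 0.0 (shut) to 1.0 (fully open); "grasp_force": force on a finger pad.
Only numpy, scipy, OpenCV 4.12 (cv2) and the standard library are available. Lean on these libraries where they do the work, as an engineer would, in place of code of your own. Each camera call takes 0.05 s, during which the arm holds its last target. There are 200 camera calls.

## Working session

There is one attempt and no reset: what is moved stays moved. The work goes in short steps, Python scripts to look and compute and a shell command to move; the robot and the scene stay as the last step left them, time stands still between calls to the robot, and variables do not carry over. Pictures are saved under pics/ and viewed, at most 10 in all, crops included, and the job is handed in when it is done.

```bash
mkdir -p pics
python3 - <<'E'
from rig import bot,vision
import cv2
for n in("scene","top"):
    cv2.imwrite(f"pics/{n}.png",vision.capture(n)[...,::-1])
s=bot.read_state();print(s["position"],s["tcp_rot"],s["opening"],s["time_s"])
E
```

```text
[0.26905754 0.56340996 0.22965585] [[-9.02274141e-01  4.31161263e-01 -1.15762785e-03]
 [ 4.31162670e-01  9.02272794e-01 -1.59877371e-03]
 [ 3.55166823e-04 -1.94165810e-03 -9.99998052e-01]] 0.9976433727405886 0.1
```

View pics/top.png

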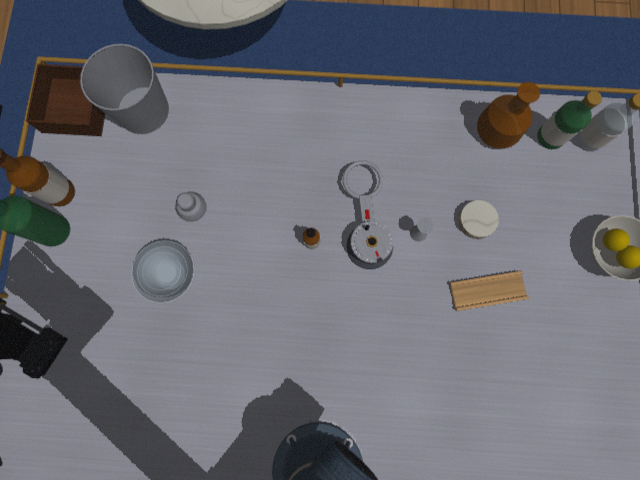

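View pics/scene.png

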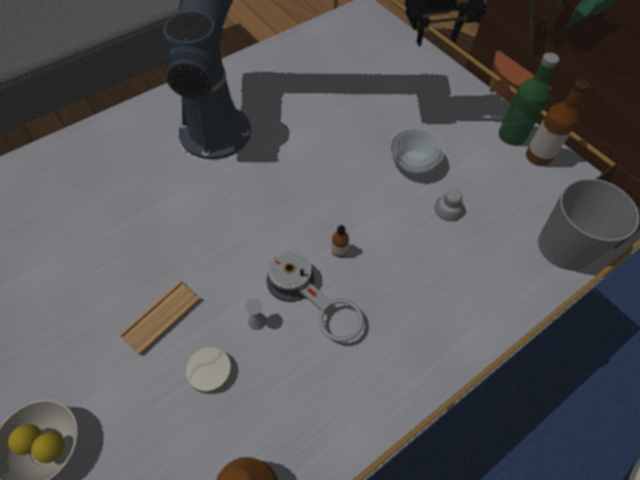

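The top view shows the hub near (372,241), the ring at (361,180), the bitters at (311,238) and the jigger at (419,233). The black stud is near (366,228), on the arm side. I'll enlarge the holder and compute positions.

```bash
cat > h.py <<'E'
import numpy as np
from rig import bot,vision
def ray(cm,u,v,z):
    K=np.array(cm["camera_matrix"]);T=np.linalg.inv(np.array(cm["camera_from_world"]))
    d=np.linalg.solve(K,[u,v,1.]);d=T[:3,:3]@[d[0],-d[1],-d[2]];c=T[:3,3]
    return c+d*(z-c[2])/d[2]
def proj(cm,p):
    q=(np.array(cm["camera_from_world"])@[*p,1])[:3];q=np.array(cm["camera_matrix"])@[q[0],-q[1],-q[2]]
    return q[:2]/q[2]
E
python3 - <<'E'
from h import *
import cv2
im=cv2.imread("pics/top.png")[150:280,290:440];cv2.imwrite("pics/topc.png",cv2.resize(im,None,fx=4.6,fy=4.6,interpolation=2))
cm=vision.camera_model("top")
for n,u,v,z in [("hub",372,241,.065),("ring",361,180,.033),("stud",366,228,.083),("bit",311,238,.08),("jig",419,233,.04)]: print(n,ray(cm,u,v,z).round(4))
print(cm)
E
```

```text
hub [ 0.5274 -0.0959  0.065 ]
ring [ 0.6888 -0.0652  0.033 ]
stud [ 0.5539 -0.0789  0.083 ]
bit [0.5227 0.0487 0.08  ]
jig [ 0.5596 -0.2118  0.04  ]
{'camera_matrix': array([[481.92648797,   0.        , 321.35986044],
       [  0.        , 481.92648797, 239.94171788],
       [  0.        ,   0.        ,   1.        ]]), 'camera_from_world': array([[ 6.10234814e-02, -9.98135775e-01, -1.05372990e-03,
        -7.54845607e-03],
       [ 9.76950622e-01,  5.95118549e-02,  2.05002002e-01,
        -5.25367342e-01],
       [-2.04557123e-01, -1.35393780e-02,  9.78760986e-01,
        -1.10219158e+00],
       [ 0.00000000e+00,  0.00000000e+00,  0.00000000e+00,
         1.00000000e+00]])}
```

View pics/topc.png

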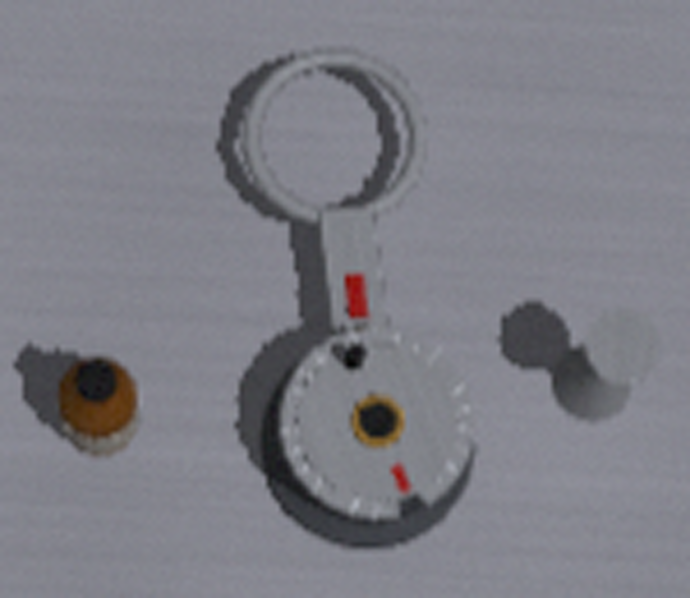

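Run:
```python
from h import *
cm=vision.camera_model("top")
c=lambda x,y:(290+x/4.6-.4,150+y/4.6-.4)
P={n:ray(cm,*c(x,y),z)[:2] for n,x,y,z in [("hub",378,420,.065),("ring",330,136,.036),("stud",352,349,.083),("notch",412,505,.06),("redpin",357,297,.04)]}
for n in P:
    d=P[n]-P["hub"];print(n,P[n].round(4),np.hypot(*d).round(4),np.degrees(np.arctan2(d[1],d[0])).round(1))
```

```text
hub [ 0.5276 -0.0954] 0.0 0.0
ring [ 0.69   -0.0657] 0.1651 10.3
stud [ 0.56  -0.079] 0.0364 26.9
notch [ 0.4851 -0.1151] 0.0469 -155.1
redpin [ 0.5993 -0.0839] 0.0727 9.1
```

```bash
python3 -m handwheel '[{"xyz":[-44,-41,0],"delta_rot":[0,0,0.18],"hand":1},{"xyz":[-88,-82,0],"delta_rot":[0,0,0.36],"hand":1},{"xyz":[-132,-123,0],"delta_rot":[0,0,0.54],"hand":1},{"xyz":[-176,-164,0],"delta_rot":[0,0,0.72],"hand":1},{"xyz":[-220,-205,0],"delta_rot":[0,0,0.9],"hand":1}]'
cat > w.py <<'E'
import sys
from h import *
s=bot.read_state();R=np.array(s["tcp_rot"]);p=np.array(s["position"])
t=np.array([float(a) for a in sys.argv[1:4]])
az=np.degrees(np.arctan2(R[1,0],R[0,0]))
print("pos",p.round(4),"az",az.round(1),"F",np.round(s["force"],1),"op",round(s["opening"],3),"t",s["time_s"],"j6",round(s["joint_positions"][5],1))
print("shift mm",(R.T@(t-p)*1000).round(1))
if len(sys.argv)>4: print("rotz",np.radians((az-float(sys.argv[4])+180)%360-180).round(3))
E
python3 w.py .53 -.09 .23 -65
```

```text
time_s: 0.72
position: [0.3799, 0.2823, 0.2304]
tcp_rot: [[-0.218, 0.976, 0.0], [0.976, 0.218, -0.0], [-0.0, 0.0, -1.0]]
force: [1.2, 0.0, -0.0]
opening: 0.513
grasp_force: 0.0
pos [0.3799 0.2823 0.2304] az 102.6 F [ 1.2  0.  -0. ] op 0.513 t 0.725 j6 10.5
shift mm [-396.1   65.5    0.4]
rotz 2.925
```

```bash
python3 -m handwheel '[{"xyz":[-55,9,0],"delta_rot":[0,0,0.18],"hand":1},{"xyz":[-110,18,0],"delta_rot":[0,0,0.36],"hand":1},{"xyz":[-165,27,0],"delta_rot":[0,0,0.54],"hand":1},{"xyz":[-220,36,0],"delta_rot":[0,0,0.72],"hand":1},{"xyz":[-275,45,0],"delta_rot":[0,0,0.9],"hand":1}]'
python3 w.py .53 -.09 .23 -65
```

```text
time_s: 1.35
position: [0.485, 0.0243, 0.2304]
tcp_rot: [[0.63, 0.777, -0.0], [0.777, -0.63, 0.0], [0.0, -0.0, -1.0]]
force: [0.5, 1.3, 0.1]
opening: 0.022
grasp_force: 0.0
pos [0.485  0.0243 0.2304] az 51.0 F [0.5 1.3 0.1] op 0.022 t 1.35 j6 28.7
shift mm [-60.5 106.9   0.3]
rotz 2.024
```

```bash
python3 -m handwheel '[{"xyz":[-10,27,0],"delta_rot":[0,0,0.18],"hand":1},{"xyz":[-20,54,0],"delta_rot":[0,0,0.36],"hand":1},{"xyz":[-30,80,0],"delta_rot":[0,0,0.54],"hand":1},{"xyz":[-45,107,0],"delta_rot":[0,0,0.72],"hand":1},{"xyz":[-60,107,0],"delta_rot":[0,0,0.9],"hand":1}]'
python3 w.py .564 -.100 .23 -65
python3 - <<'E'
from h import *
import cv2
cm=vision.camera_model("wrist");cv2.imwrite("pics/w1.png",vision.capture("wrist")[...,::-1])
for p in [(.5276,-.0954,.065),(.56,-.079,.083),(.485,-.115,.06)]: print(proj(cm,p).round(1))
np.savez("w1.npz",K=cm["camera_matrix"],T=cm["camera_from_world"])
E
```

```text
time_s: 1.98
position: [0.5321, -0.0895, 0.2302]
tcp_rot: [[1.0, -0.011, 0.001], [-0.011, -1.0, -0.001], [0.001, 0.001, -1.0]]
force: [-0.5, 1.1, 0.5]
opening: 0.008
grasp_force: 0.0
pos [ 0.5321 -0.0895  0.2302] az -0.7 F [-0.5  1.1  0.5] op 0.008 t 1.975 j6 69.2
shift mm [32.  10.1  0.3]
rotz 1.123
[321.3 220. ]
[299.1 183.7]
[344.8 267.4]
```

View pics/w1.png

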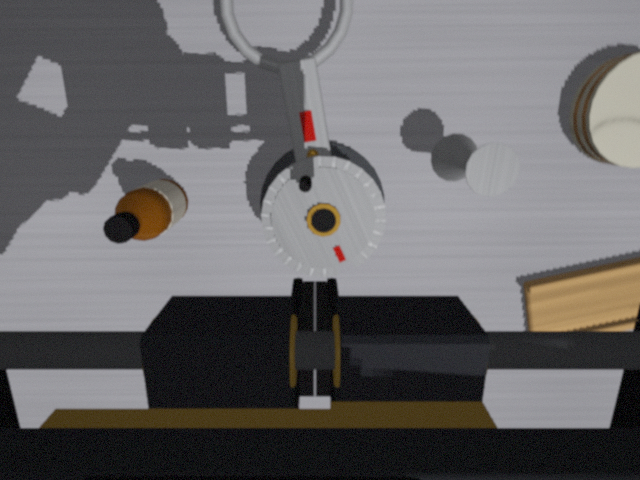

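The wrist view shows the hub at (323,219), the stud top at (306,184), the pin tip at (312,153), the pin's red mark at (308,126) and the disc's red mark at (339,254). The fingers are closed at (315,400).

Run:
```python
from h import *
d=np.load("w1.npz");cm=dict(camera_matrix=d["K"],camera_from_world=d["T"])
h=ray(cm,323,219,.065)
for n,u,v,z in [("hub",323,219,.065),("stud",306,184,.083),("pin",312,153,.0505),("rp",308,126,.04),("rd",339,254,.061)]:
    p=ray(cm,u,v,z);q=p-h;print(n,p.round(4),np.hypot(*q[:2]).round(4),np.degrees(np.arctan2(q[1],q[0])).round(1))
```

```text
hub [ 0.5284 -0.0968  0.065 ] 0.0 0.0
stud [ 0.5597 -0.0841  0.083 ] 0.0338 22.1
pin [ 0.5791 -0.0885  0.0505] 0.0513 9.3
rp [ 0.5996 -0.0855  0.04  ] 0.0721 9.0
rd [ 0.4973 -0.11    0.061 ] 0.0338 -157.0
```

```bash
python3 -m handwheel '[{"xyz":[8,3,10],"delta_rot":[0,0,0.18],"hand":1},{"xyz":[16,6,25],"delta_rot":[0,0,0.36],"hand":1},{"xyz":[24,9,40],"delta_rot":[0,0,0.54],"hand":1},{"xyz":[32.5,12.4,55],"delta_rot":[0,0,0.72],"hand":1},{"xyz":[32.5,12.4,70],"delta_rot":[0,0,0.9],"hand":1}]'
python3 w.py .5645 -.1023 .075 -67
```

```text
time_s: 2.65
position: [0.5638, -0.1, 0.1598]
tcp_rot: [[0.616, -0.788, 0.0], [-0.788, -0.616, 0.0], [-0.0, -0.0, -1.0]]
force: [0.5, -0.3, 0.7]
opening: 0.008
grasp_force: 0.0
pos [ 0.5638 -0.1     0.1598] az -52.0 F [ 0.5 -0.3  0.7] op 0.008 t 2.65 j6 120.7
shift mm [ 2.3  0.9 84.8]
rotz 0.262
```

```bash
python3 -m handwheel '[{"xyz":[4,1,20],"delta_rot":[0,0,0.13],"hand":1},{"xyz":[4,1,45],"delta_rot":[0,0,0.262],"hand":1},{"xyz":[4,1,70],"delta_rot":[0,0,0.262],"hand":1},{"xyz":[4,1,85],"delta_rot":[0,0,0.262],"hand":1},{"xyz":[4,1,85],"delta_rot":[0,0,0.262],"hand":1}]'
python3 w.py .5645 -.1023 .075 -67
python3 - <<'E'
from h import *
import cv2
cv2.imwrite("pics/w2.png",vision.capture("wrist")[...,::-1])
E
```

```text
time_s: 3.28
position: [0.5642, -0.1034, 0.0745]
tcp_rot: [[0.395, -0.919, -0.003], [-0.919, -0.395, 0.001], [-0.002, 0.002, -1.0]]
force: [-0.9, 0.3, 0.9]
opening: 0.006
grasp_force: 0.0
pos [ 0.5642 -0.1034  0.0745] az -66.7 F [-0.9  0.3  0.9] op 0.006 t 3.275 j6 135.2
shift mm [-0.9 -0.7 -0.5]
rotz 0.004
```

View pics/w2.png

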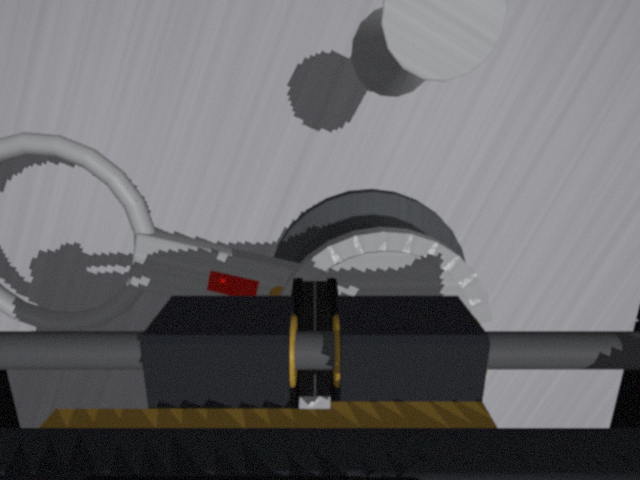

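```bash
cat > arc.py <<'E'
import sys
from h import *
from scipy.spatial.transform import Rotation as Ro
H=np.array([.528,-.0965]);s=bot.read_state();R=np.array(s["tcp_rot"]);p=np.array(s["position"])
q=p[:2]-H;print("finger r,az",np.hypot(*q).round(4),np.degrees(np.arctan2(q[1],q[0])).round(1),"x az",np.degrees(np.arctan2(R[1,0],R[0,0])).round(1),"z",p[2].round(4),"F",np.round(s["force"],1),"t",s["time_s"])
az0=np.arctan2(q[1],q[0]);R0=.037
for f in map(float,sys.argv[1:]):
    a=az0+f;t=np.r_[H+R0*np.array([np.cos(a),np.sin(a)]),.075]
    print(-f,(R.T@(t-p)*1000).round(1))
E
python3 arc.py .17 .34 .51 .68 .85
```

```text
finger r,az 0.0376 -11.1 x az -66.8 z 0.0754 F [-0.   0.1 -0.3] t 3.325
-0.17 [-5.8 -2.6  0.4]
-0.34 [-11.7  -4.7   0.4]
-0.51 [-17.9  -5.8   0.4]
-0.68 [-24.2  -5.8   0.4]
-0.85 [-30.4  -4.8   0.4]
```

```bash
python3 -m handwheel '[{"xyz":[-5.8,-2.6,0],"delta_rot":[0,0,0],"hand":1},{"xyz":[-11.7,-4.7,0],"delta_rot":[0,0,-0.15],"hand":1},{"xyz":[-17.9,-5.8,0],"delta_rot":[0,0,-0.32],"hand":1},{"xyz":[-24.2,-5.8,0],"delta_rot":[0,0,-0.49],"hand":1},{"xyz":[-30.4,-4.8,0],"delta_rot":[0,0,-0.66],"hand":1}]'
python3 arc.py .17 .34 .51 .68 .85
```

```text
time_s: 3.95
position: [0.5593, -0.0744, 0.0768]
tcp_rot: [[0.878, -0.479, 0.005], [-0.479, -0.878, -0.002], [0.005, -0.001, -1.0]]
force: [1.6, -1.9, -2.1]
opening: 0.004
grasp_force: 1.0
finger r,az 0.0383 35.2 x az -28.6 z 0.0768 F [ 1.6 -1.9 -2.1] t 3.95
-0.17 [-6.4 -1.1  1.8]
-0.34 [-12.6  -2.4   1.8]
-0.51 [-18.9  -2.6   1.8]
-0.68 [-25.1  -1.7   1.7]
-0.85 [-31.1   0.2   1.7]
```

```bash
python3 -m handwheel '[{"xyz":[-6.4,-1.5,0.5],"delta_rot":[0,0,-0.17],"hand":1},{"xyz":[-12.6,-2.4,0.5],"delta_rot":[0,0,-0.34],"hand":1},{"xyz":[-18.9,-2.6,0.5],"delta_rot":[0,0,-0.51],"hand":1},{"xyz":[-25.1,-1.7,0.5],"delta_rot":[0,0,-0.68],"hand":1},{"xyz":[-31.1,0.2,0.5],"delta_rot":[0,0,-0.85],"hand":1}]'
python3 arc.py .17 .34 .51 .68 .85
```

```text
time_s: 4.58
position: [0.532, -0.0585, 0.0766]
tcp_rot: [[0.94, 0.342, 0.005], [0.342, -0.94, -0.0], [0.005, 0.002, -1.0]]
force: [1.7, 1.9, -0.2]
opening: 0.004
grasp_force: 1.2
finger r,az 0.0382 84.0 x az 20.0 z 0.0766 F [ 1.7  1.9 -0.2] t 4.575
-0.17 [-6.4 -1.2  1.5]
-0.34 [-12.5  -2.5   1.5]
-0.51 [-18.8  -2.6   1.5]
-0.68 [-25.   -1.8   1.4]
-0.85 [-31.    0.2   1.4]
```

```bash
python3 -m handwheel '[{"xyz":[-6.4,-1.5,0.5],"delta_rot":[0,0,-0.17],"hand":1},{"xyz":[-12.5,-2.5,0.5],"delta_rot":[0,0,-0.34],"hand":1},{"xyz":[-18.8,-2.6,0.5],"delta_rot":[0,0,-0.51],"hand":1},{"xyz":[-25,-1.8,0.5],"delta_rot":[0,0,-0.68],"hand":1},{"xyz":[-31,0.2,0.5],"delta_rot":[0,0,-0.85],"hand":1}]'
python3 arc.py .1 .2 .28 .36 .4
python3 - <<'E'
from h import *
import cv2
im=vision.capture("top")[...,::-1];cv2.imwrite("pics/t2f.png",im)
a=cv2.resize(im[200:280,320:420],None,fx=4,fy=4,interpolation=2)
im=vision.capture("scene")[...,::-1]
b=cv2.resize(im[230:310,240:340],None,fx=4,fy=4,interpolation=2)
cv2.imwrite("pics/t2.png",np.hstack([a,b]))
E
```

```text
time_s: 5.2
position: [0.5021, -0.0694, 0.0759]
tcp_rot: [[0.363, 0.932, 0.003], [0.932, -0.363, -0.0], [0.001, 0.003, -1.0]]
force: [1.6, 1.4, 0.1]
opening: 0.009
grasp_force: 1.0
finger r,az 0.0375 133.7 x az 68.7 z 0.0759 F [1.6 1.4 0.1] t 5.2
-0.1 [-3.6 -0.9  0.9]
-0.2 [-7.2 -2.   0.9]
-0.28 [-10.1  -2.5   0.9]
-0.36 [-13.   -2.9   0.9]
-0.4 [-14.5  -3.    0.9]
```

View pics/t2.png

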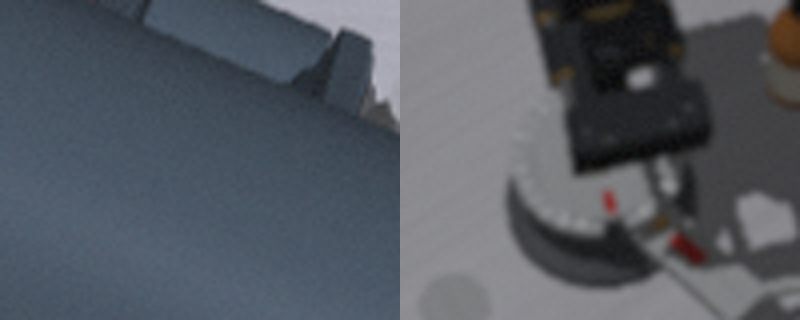

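The scene crop on the right shows the disc's red mark at (610,202), the notch at (617,227) and the pin at (660,222). Some turning remains, anticlockwise.

Run:
```python
from h import *
cm=vision.camera_model("scene")
H=ray(cm,289.3,267.5,.065)
print("H",H)
for n,x,y,z in [("rd",610,202,.061),("notch",616,230,.058),("pin",660,222,.0505),("rp",688,248,.04)]:
    p=ray(cm,240+(x-400)/4-.4,230+y/4-.4,z)
    for h in (H,np.array([.528,-.0965,0])):
        q=p-h;print(n,p.round(4),np.hypot(*q[:2]).round(4),np.degrees(np.arctan2(q[1],q[0])).round(1))
```

```text
H [ 0.52833274 -0.09343344  0.065     ]
rd [ 0.557  -0.1057  0.061 ] 0.0312 -23.1
rd [ 0.557  -0.1057  0.061 ] 0.0304 -17.5
notch [ 0.5723 -0.1122  0.058 ] 0.0478 -23.2
notch [ 0.5723 -0.1122  0.058 ] 0.047 -19.6
pin [ 0.5798 -0.0872  0.0505] 0.0518 6.9
pin [ 0.5798 -0.0872  0.0505] 0.0526 10.2
rp [ 0.5984 -0.081   0.04  ] 0.0712 10.1
rp [ 0.5984 -0.081   0.04  ] 0.0721 12.4
```

```bash
python3 arc.py .1 .2 .3 .4 .48
```

```text
finger r,az 0.0376 134.7 x az 68.4 z 0.0757 F [-0.1  0.9 -0.3] t 5.3
-0.1 [-3.7 -0.8  0.7]
-0.2 [-7.3 -1.7  0.7]
-0.3 [-10.9  -2.3   0.7]
-0.4 [-14.6  -2.5   0.7]
-0.48 [-17.6  -2.5   0.7]
```

```bash
python3 -m handwheel '[{"xyz":[-3.7,-0.8,0],"delta_rot":[0,0,-0.1],"hand":1},{"xyz":[-7.3,-1.7,0],"delta_rot":[0,0,-0.2],"hand":1},{"xyz":[-10.9,-2.3,0],"delta_rot":[0,0,-0.3],"hand":1},{"xyz":[-14.6,-2.5,0],"delta_rot":[0,0,-0.4],"hand":1},{"xyz":[-17.6,-2.5,0],"delta_rot":[0,0,-0.48],"hand":1}]'
python3 arc.py .05 .1
python3 - <<'E'
from h import *
import cv2
im=vision.capture("scene")[...,::-1]
cv2.imwrite("pics/s3.png",cv2.resize(im[240:320,250:350],None,fx=7,fy=7,interpolation=2))
E
```

```text
time_s: 5.92
position: [0.4923, -0.0847, 0.0752]
tcp_rot: [[-0.102, 0.995, 0.001], [0.995, 0.102, 0.0], [0.0, 0.001, -1.0]]
force: [-0.6, 2.0, 1.8]
opening: 0.01
grasp_force: 1.0
finger r,az 0.0376 161.8 x az 95.9 z 0.0752 F [-0.6  2.   1.8] t 5.925
-0.05 [-1.9 -0.2  0.2]
-0.1 [-3.7 -0.8  0.2]
```

View pics/s3.png

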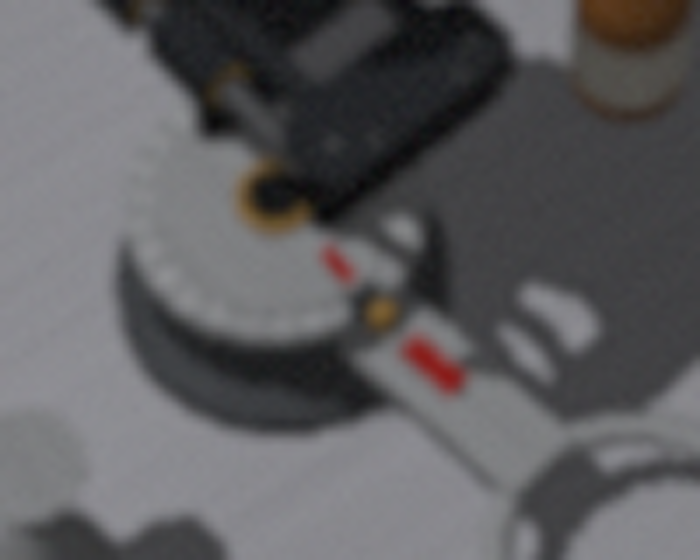

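The crop shows the hub at (275,197), the disc's red mark at (338,265), the pin at (381,313) inside the notch's dark gap, and the red pin mark at (433,366). They look nearly aligned. I'll put numbers on it.

Run:
```python
from h import *
cm=vision.camera_model("scene")
f=lambda x,y,z:ray(cm,250+x/7-.43,240+y/7-.43,z)
H=f(275,197,.065);print(H)
for n,x,y,z in [("rd",338,265,.061),("pin",381,313,.0505),("rp",433,366,.04),("ring",640,520,.038)]:
    q=f(x,y,z)-H;print(n,np.hypot(*q[:2]).round(4),np.degrees(np.arctan2(q[1],q[0])).round(1))
# predicted rd pixel spacing: mm per crop px
for a in (0,5,10,15):
    p=H+[.034*np.cos(np.radians(a)),.034*np.sin(np.radians(a)),-.004];u=proj(cm,p);print(a,((u-[250,240]+.43)*7).round(0))
for a in (8,10,12):
    p=H+[.05*np.cos(np.radians(a)),.05*np.sin(np.radians(a)),-.0145];u=proj(cm,p);print("pin",a,((u-[250,240]+.43)*7).round(0))
```

```text
[ 0.52818865 -0.09457384  0.065     ]
rd 0.0311 6.3
pin 0.0497 8.7
rp 0.0717 10.4
ring 0.1569 13.0
0 [335. 277.]
5 [342. 272.]
10 [349. 267.]
15 [355. 260.]
pin 8 [380. 315.]
pin 10 [384. 311.]
pin 12 [388. 308.]
```

```bash
python3 -m handwheel '[{"xyz":[-0.9,-0.1,0],"delta_rot":[0,0,-0.02],"hand":1},{"xyz":[-1.8,-0.2,0],"delta_rot":[0,0,-0.04],"hand":1},{"xyz":[-1.8,-0.2,0],"delta_rot":[0,0,-0.04],"hand":1},{"xyz":[6,0,0],"delta_rot":[0,0,-0.04],"hand":1},{"xyz":[6,0,-40],"delta_rot":[0,0,-0.04],"hand":1}]'
python3 - <<'E'
from h import *
import cv2
im=vision.capture("scene")[...,::-1]
cv2.imwrite("pics/s4.png",cv2.resize(im[240:320,250:350],None,fx=7,fy=7,interpolation=2))
E
python3 w.py .535 -.0955 .09
```

```text
time_s: 6.6
position: [0.4897, -0.0782, 0.1127]
tcp_rot: [[-0.142, 0.99, -0.006], [0.99, 0.143, 0.002], [0.003, -0.006, -1.0]]
force: [0.8, 0.2, -0.1]
opening: 0.007
grasp_force: 0.0
pos [ 0.4934 -0.0795  0.1181] az 98.2 F [ 0.5 -0.4  2.3] op 0.005 t 6.65 j6 -30.2
shift mm [-21.7  38.8  28.4]
```

View pics/s4.png

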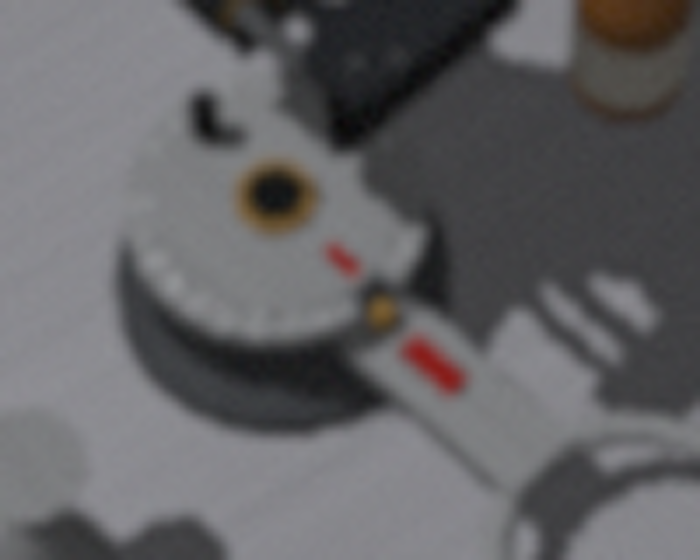

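The disc's red mark at (343,260) now lines up with the pin at (381,312). The stud is free at (205,115). Next I move over the hub and press.

```bash
python3 -m handwheel '[{"xyz":[-11,18,0],"delta_rot":[0,0,0],"hand":1},{"xyz":[-21.5,36,0],"delta_rot":[0,0,0],"hand":1},{"xyz":[-21.5,36,10],"delta_rot":[0,0,0],"hand":1},{"xyz":[-21.5,36,30],"delta_rot":[0,0,0],"hand":1},{"xyz":[-21.5,36,36],"delta_rot":[0,0,0],"hand":1}]'
python3 w.py .532 -.0955 .063
```

```text
time_s: 7.28
position: [0.528, -0.0944, 0.0768]
tcp_rot: [[-0.143, 0.99, -0.004], [0.99, 0.143, 0.002], [0.002, -0.004, -1.0]]
force: [-0.4, 0.3, 0.2]
opening: 0.005
grasp_force: 0.0
pos [ 0.528  -0.0944  0.0768] az 98.2 F [-0.4  0.3  0.2] op 0.005 t 7.275 j6 -30.3
shift mm [-1.7  3.8 13.8]
```

```bash
python3 -m handwheel '[{"xyz":[-1,2,4],"delta_rot":[0,0,0],"hand":1},{"xyz":[-1,2,8],"delta_rot":[0,0,0],"hand":1},{"xyz":[-1,2,12],"delta_rot":[0,0,0],"hand":1},{"xyz":[-1,2,15],"delta_rot":[0,0,0],"hand":1},{"xyz":[-1,2,15],"delta_rot":[0,0,0],"hand":1}]'
python3 w.py .532 -.0955 .063
```

```text
time_s: 7.9
position: [0.5321, -0.096, 0.0641]
tcp_rot: [[-0.143, 0.99, -0.0], [0.99, 0.143, 0.0], [0.0, -0.0, -1.0]]
force: [-2.1, 0.6, 4.3]
opening: 0.002
grasp_force: 2.2
pos [ 0.5321 -0.096   0.0641] az 98.2 F [-2.1  0.6  4.3] op 0.002 t 7.9 j6 -30.3
shift mm [0.5 0.  1.1]
```

```bash
python3 -m handwheel '[{"xyz":[0,0,1],"delta_rot":[0,0,0],"hand":1},{"xyz":[0,0,2],"delta_rot":[0,0,0],"hand":1},{"xyz":[0,0,3],"delta_rot":[0,0,0],"hand":1},{"xyz":[0,0,4],"delta_rot":[0,0,0],"hand":1},{"xyz":[0,0,4],"delta_rot":[0,0,0],"hand":1}]'
```

```text
time_s: 8.52
position: [0.5322, -0.096, 0.0632]
tcp_rot: [[-0.143, 0.99, 0.001], [0.99, 0.143, -0.0], [-0.001, 0.001, -1.0]]
force: [-6.9, 2.8, 28.5]
opening: 0.003
grasp_force: 13.9
```

The disc stopped hard at 28 N with the fingertips at 55 mm, so it is home. Lifting clear.

```bash
python3 -m handwheel '[{"xyz":[0,0,-10],"delta_rot":[0,0,0],"hand":1},{"xyz":[0,0,-60],"delta_rot":[0,0,0],"hand":1},{"xyz":[0,0,-120],"delta_rot":[0,0,0],"hand":1},{"xyz":[0,-40,-150],"delta_rot":[0,0,0],"hand":1},{"xyz":[0,-80,-150],"delta_rot":[0,0,0],"hand":1}]'
python3 - <<'E'
from h import *
import cv2
im=vision.capture("scene")[...,::-1]
cv2.imwrite("pics/s5.png",cv2.resize(im[220:340,220:370],None,fx=5,fy=5,interpolation=2))
E
```

```text
time_s: 9.15
position: [0.4547, -0.1088, 0.2122]
tcp_rot: [[-0.143, 0.99, 0.007], [0.99, 0.143, -0.004], [-0.005, 0.007, -1.0]]
force: [-0.3, -0.1, -0.1]
opening: 0.008
grasp_force: 0.0
```

View pics/s5.png

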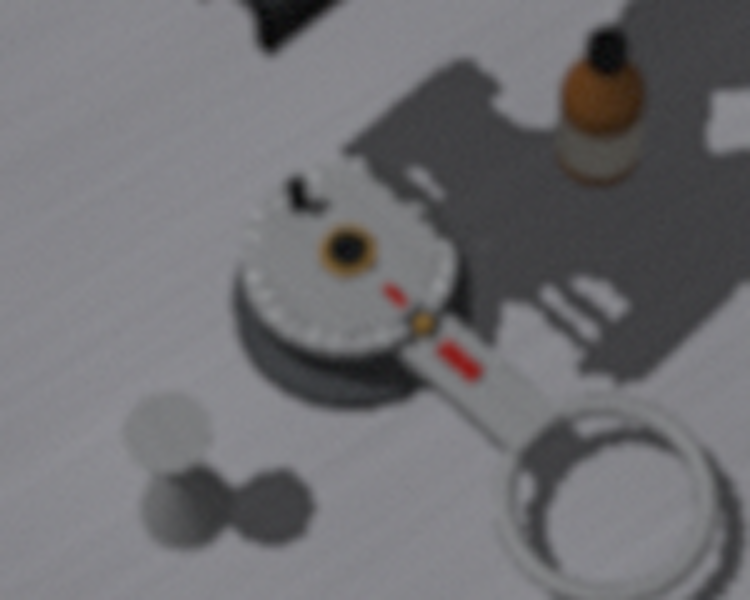

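The disc is down, with the pin at (424,323) seated in the notch. The bitters and jigger are still standing, and the hand is clear.

```bash
python3 -c "
from rig import workorder
print(workorder.hand_in())"
```

```text
the job is handed in; nothing more can be done
None
```

The disc is turned with its notch over the pin and pressed fully home, the bitters and jigger beside it still stand and the hand never went near the other items, the hand is clear, and the job is handed in (no verdict was shown).

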